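# Unlock and open the vaccine carrier and put its temperature card in

## Task

Get the vaccine carrier ready for packing: slide its child-lock tab fully aside so that it no longer blocks the release button, then press the button so that the lid springs open. Then slide the thin temperature card along the table until one of its short ends clearly hangs over the table's left-hand edge, pinch it there, and lay it flat on the grey foam pad inside the carrier without dropping it. Leave the carrier open and the other things on the table where they stand.

Things in the scene. Friction and masses are not known exactly. Their poses are not given: they have to be found in the camera images.
- carrier: Navy and white insulated box, too heavy to move, 280 (its x) x 250 (its y) x 170 mm high. Origin: centre of its underside, z up. Along its +y side runs a white latch deck, y 65 to 125 mm, top 170 mm high, with button (centre x -40, y 100 mm) and lock tab. The rest is the navy lid (190 mm deep, 20 thick), hinged along the -y side. Folded carry handle: to y 145, x +/-153 mm, below 135 mm height.
- tab (a joint): Child-lock tab, a slide: 0 = locked, 0.020 m = fully aside (stop). It slides along the carrier's +x, away from the button, on the deck; about 1.5 N of friction, it stays where it is left. At the start it stands between 0 and 2 mm. While it is under 9 mm its tongue lies beneath the button's cap and blocks it.
- tab_grip (a point): Top centre of the tab's upright thumb piece: 12 mm thick (carrier x), 22 wide (y), its top 24.5 mm above the deck; locked, at carrier x 36, y 100 mm. From it a flat tongue, 22 wide, top 8 mm above the deck, runs to the button. Above the tongue, 53 mm are free between the button's cap and the thumb piece (locked). Guide rails beside the tongue: 4 mm high.
- release (a joint): Release button, 0 = up, 0.007 m = fully down. Pressed straight down; spring of about 2 N at the start to 6 N fully down; it frees the lid at about 5 mm and comes back up. With the tab locked it stops after 1 to 3 mm.
- release_top (a point): Centre of the top of the release button's grey cap, 34 mm (carrier x) x 28 mm (y), 15 mm above the deck when up.
- lid (a joint): Lid angle: 0 = shut and held by the catch, 1.75 rad = fully open. When the catch is released a spring and damper swing it open by itself in about 2 s, +y side rising, and hold it open; the open lid then stands up along the carrier's -y side, up to 0.35 m above the table.
- pad_center (a point): Centre of the flat grey foam pad's top inside the carrier (axes as the carrier's), 115 mm above the table. The pad fills the cavity: 240 mm (carrier x) by 168 mm (y), walls upright; the rim is 35 mm above the pad on three sides, the deck (+y side) 55 mm above it.
- card: Temperature card: a stiff flat white plastic card with a grey window, 54 mm (its x) x 110 mm (its y) x 3 mm thick, 25 to 45 g, lying loose and flat on the table, hardly possible to pick up while it lies fully on the table top. A fingertip pressed on it from above with some 5 to 10 N drags it along the table. Origin: centre of its underside; z up.
- card_end_a (a point): Middle of the card's short end at its +y (window) end; at the start this end points to the table's left-hand edge, give or take 0.3 rad.
- card_end_b (a point): Middle of the card's other short end (-y).
- table_edge (a point): A point on the left-hand edge of the table top. The edge is straight and runs along world x from x = -0.25 to 0.95 m, at world y = 0.34 m; the table top (z = 0) lies on its -y side and is 35 mm thick, there is free air on its +y side.
- sharps_bin: Bystander: red sharps bin with clear top, 100 x 90 x 182 mm, standing loose. Origin: centre of its underside.
- vial_rack: Bystander: low white rack with small vials, 60 x 120 x 44 mm, loose. Origin: centre of its underside.
- steel_tray: Bystander: open steel tray with syringes, 90 x 150 x 22 mm, loose. Origin: centre of its underside.
- swab_jar: Bystander: glass jar with a steel cap, 72 mm across, 85 mm high, loose. Origin: centre of its underside.
Mind the look-alikes: they are no part of the job. There is more than one size of the card; the job needs the smallest.

How it is judged:
On the way, in this order (a step that is already met when the one before it is completed fails the run):
1. the child-lock tab is slid fully aside (16 of its 20 mm or more) while the lid is still shut (value of joint tab above 0.016 m and value of joint lid below 0.1 rad), for 0.1 s.
2. the button has been pressed and the lid has sprung open (over 1.3 rad) (value of joint lid above 1.3 rad), for 0.2 s.
3. the card, flat on the table, hangs with one short end 15 mm or more over the table's left-hand edge (world y of any of card_end_a, card_end_b above 0.355 m and height (world z) of card between -0.004 and 0.005 m and angle between card's own z axis and vertical below 0.1 rad), for 0.2 s.
4. the card is pinched between the fingers and lifted off the table (height (world z) of card above 0.04 m and contact force between card and the fingers above 1 N), for 0.2 s.
At the end, for the whole second after the job is handed in: The lid stands open (over 1.3 rad), the tab is still aside (over 12 mm), and the card lies flat (within 0.1 rad) and at rest on the grey pad inside the carrier (its underside within 6 mm of the pad), let go (value of joint lid above 1.3 rad and value of joint tab above 0.012 m and x of card in the frame of pad_center between -0.12 and 0.12 m and y of card in the frame of pad_center between -0.084 and 0.084 m and z of card in the frame of pad_center between -0.004 and 0.006 m and angle between card's own z axis and vertical below 0.1 rad and linear speed of card below 0.02 m/s and contact force between card and the fingers below 0.1 N); the robot touches nothing.
It fails at once if the card is let go while more than 30 mm above the pad over the carrier (z of card in the frame of pad_center above 0.03 m and horizontal distance between card and pad_center below 0.12 m and contact force between card and the fingers below 0.05 N).
It fails at once if a bystander is pushed more than 30 mm from its place or tipped over (distance of any of sharps_bin, vial_rack, steel_tray, swab_jar from where it was at the start of the episode above 0.03 m or angle between any of sharps_bin, swab_jar's own z axis and vertical above 0.5 rad).
It also fails if it takes over 58 s, if anything falls off the work surface, if the arm or the gripper's body presses on something with over 40 N, if the wrist force passes 120 N, or if a joint passes its speed limit or range.

## Robot

A 6-joint arm with a two-finger parallel gripper is mounted at the origin on the work surface. World frame = base frame: x ahead of the robot, y to its left, z up, the work surface at z = 0. Lengths are in m, angles in rad, forces in N, time in s.
With the tool pointing down it reaches from about 0.35 to 0.975 m from the base axis. Payload 4.9 kg.
Tool frame: the origin (TCP) lies at the very end of the fingers, on their centre line; the grasp point (between the pads) lies 19 mm behind it (ctrl.grasp_offset is the distance from the TCP to the grasp point, in m); y points along the fingers, z is the direction in which the jaws open and shut, and the axes are right-handed (so a half turn about y gives the same grasp; the last joint's range is limited). The gripper opens to 85 mm and grips with 20 to 120 N. Pads are 22 mm wide; open, the fingers measure 114 mm over their backs; the gripper's body (76 mm by 85 mm) begins 54 mm behind the grasp point. The pads swing forward as they close: fully open they stand 13 mm farther back than shut.
Start: joints at [-1.435, 0.053, 1.613, -0, 1.476, -0.119], TCP at [0.158, -0.605, 0.231] pointing down, gripper open.
Joint ranges: [-3.01, 3.01], [-1.01, 2.22], [0.06, 2.58], [-1.02, 4.17], [0.09, 2.62], [-3.14, 3.14]. Speed limits (rad/s): [2.57, 2.57, 3.14, 3.14, 3.14, 3.14].

## Interface

Orientations are given as a rotation vector (axis times angle).
In Python, from station import ctrl, eyes, finish_job, find_in, regions_of, pinpoint gives the robot as it stands.
- The arm moves only by the tool play_rows, never from a script. Its argument "moves" is a list of rows, each an object of numbers: "x", "y", "z": the shift along the world's x, y, z in cm; "turn": the turn about the world's z in degrees; "jaw": the finger opening in cm, from 0 to 8.54. A call has 1 to 8 rows; each row shifts and turns the commanded pose from where the row before left it; what a row does not reach is not made up. A row lasts 1/12 s, in which the tool goes at most 41.7 mm and 7.16 degrees, less where a joint would pass 70% of its speed; a pose out of reach is approached as far as the arm can. A call is refused whole if a number of a shift passes 4.17 or a number of a turn 7.16, either way. A call with a gripper value outside its range is refused whole. The fingers move at their own pace and stop on an object; "squeeze" is the grip in N (left out, the last holds). Time passes only in rows, so rows that do not move let the fingers close. It gives the time, the measured TCP pose, the force and the opening at its end, in the units of the state.
- ctrl.get_obs(): the state, without advancing time (a new reading comes with each control period).
- eyes.get_image(name): name is "scene" or "side" or "wrist"; returns a dict with "img" (420x560x3 uint8, red, green, blue), "camera_matrix" (3x3 intrinsics, pixels), "D" ([k1, k2, p1, p2, k3] as OpenCV has them; the pictures are not rectified), "cam_to_world" (4x4, takes a point from camera to world coordinates). Camera axes: x right, y up, looking along -z (the intrinsics and any distortion apply to the point x, -y, -z); pixel columns grow to the right and rows downward; lengths in m; the calibration is good to about 2 mm. A picture is of the moment at which its call begins. There is no depth.
- finish_job(): hands the job in, once; it reports no verdict.
Trained networks look in the newest picture that a camera, given by its name, has taken for a name from the list of things; names that differ only in an ending like _2 or _b are one class to them, and where a whole thing is asked for, a point or a joint stands for the part that bears it (a point fixed in the world has none). Each returns a list of dicts, best first, with "score" (0 to 1); they miss things now and then, are a little off and sometimes report something else, mostly with a low value. They report only what shows in the picture. A call takes as long as a camera call. They do not tell look-alikes from the thing itself.
- find_in(camera, query): "point" ([column, row] in pixels, amid what is visible of it).
- regions_of(camera, query): "pixels" (420x560 bool, what is visible of it) and "point" ([column, row] in pixels, amid what is visible of it).
- pinpoint(camera, query): "point" ([column, row] in pixels: a listed point, or the origin of a listed thing).
The state is a dict: "t": time; "q": joint angles; "dq": joint speeds; "effort": joint torques, N m; "tool_pos": TCP position; "tool_rot": TCP orientation; "contact_force": force on the tool from outside, world axes, zero at the start; "wrist_torque": the same for the moment, N m; "opening": finger opening in m.
Only numpy, scipy, OpenCV 4.12 (cv2) and the standard library are available. Lean on these libraries where they do the work, as an engineer would, in place of code of your own. Each camera call takes 0.05 s, during which the arm holds its last target.

## Working session

There is one attempt and no reset: what is moved stays moved. The work goes in short steps, Python scripts to look and compute and a tool call to move; the robot and the scene stay as the last step left them, time stands still between calls to the robot, and variables do not carry over. Pictures are saved under pics/ and viewed, and the job is handed in when it is done.

Besides the shell and the picture viewer there is one more tool, called after "Emit:" as name([rows], argument=value, ...), one row to a line, values as JSON. play_rows: Moves the arm, as the interface text tells. Its arguments: {"type":"object","properties":{"moves":{"type":"array"},"squeeze":{"type":"number"}},"required":["moves"]}

```bash
ls -la; mkdir -p pics
python3 - <<'E'
from station import ctrl, eyes
import cv2
o=ctrl.get_obs(); print(o, ctrl.grasp_offset)
for n in ("scene","side","wrist"):
    d=eyes.get_image(n); cv2.imwrite(f"pics/{n}0.png",d["img"][:,:,::-1])
    print(n,d["camera_matrix"].tolist(),d["D"],d["cam_to_world"].round(4).tolist())
E
```

```text
total 12
drwxr-xr-x  3 agent agent 4096 Dec  7 06:20 .
drwxr-xr-x 23 root  root  4096 Dec  7 06:20 ..
drwxr-xr-x  2 agent agent 4096 Dec  7 06:20 pics
{'t': 0.0, 'q': array([-1.43501218e+00,  5.33792446e-02,  1.61428669e+00,  2.14691201e-05,
        1.47597925e+00, -1.18979889e-01]), 'dq': array([ 0.00033956,  0.00069884, -0.00046103,  0.00089417,  0.00290564,
        0.00164455]), 'effort': array([ 2.70475011e-04, -3.93687451e+01, -3.70170879e+01, -2.77263064e-05,
        7.11252593e-03,  7.60346410e-06]), 'tool_pos': array([ 0.1574454 , -0.60420966,  0.23005349]), 'tool_rot': array([-0.26711988,  2.08785296, -2.08353682]), 'contact_force': array([-0.60274246,  0.68177573, -0.45535121]), 'wrist_torque': array([ 0.0056476 , -0.00686286,  0.00153932]), 'opening': 0.08487381404449303} 0.0187
scene [[532.6110304573283, 0.0, 273.6926557177401], [0.0, 532.6110304573283, 214.28155727053442], [0.0, 0.0, 1.0]] [0.04462402 0.         0.         0.         0.        ] [[-0.4968, -0.501, 0.7087, 1.4758], [0.8677, -0.3046, 0.3929, 0.4619], [0.019, 0.8101, 0.586, 0.946], [0.0, 0.0, 0.0, 1.0]]
side [[468.9374532791901, 0.0, 281.4871258174367], [0.0, 468.9374532791901, 214.402709536288], [0.0, 0.0, 1.0]] [-0.00572054  0.          0.          0.          0.        ] [[-0.8149, 0.35, -0.4621, -0.1182], [-0.5793, -0.5206, 0.6272, 0.7829], [-0.021, 0.7788, 0.627, 0.97], [0.0, 0.0, 0.0, 1.0]]
wrist [[329.69893908302413, 0.0, 287.4840639818847], [0.0, 329.69893908302413, 208.69464671504852], [0.0, 0.0, 1.0]] [0.02806243 0.         0.         0.         0.        ] [[0.2506, 0.9345, 0.2528, 0.2195], [-0.9681, 0.2424, 0.0634, -0.5885], [-0.002, -0.2606, 0.9655, 0.3719], [0.0, 0.0, 0.0, 1.0]]
```

View pics/scene0.png

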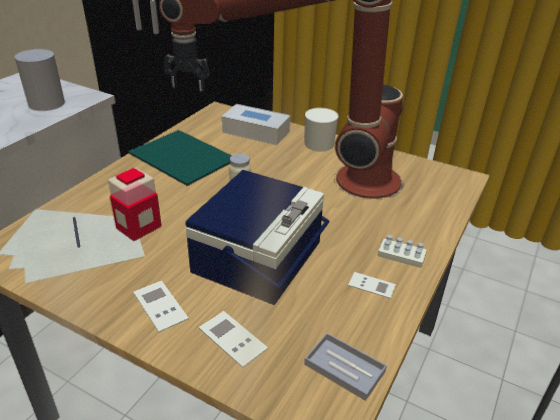

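View pics/side0.png

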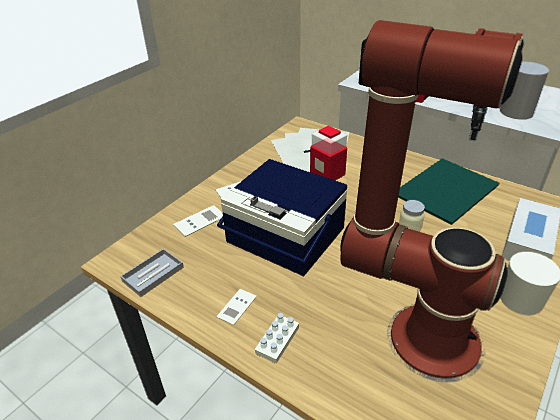

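View pics/wrist0.png

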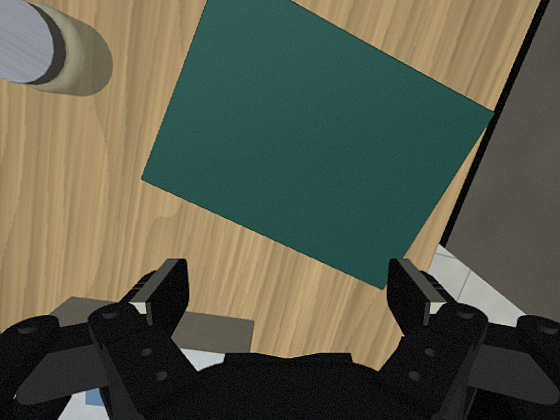

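The scene view shows the carrier at about (258,232), the rack at (402,250) and the tray at (345,365). There are three card-like things: (160,305), (233,338) and (372,285). The last is the smallest and closest to the left edge. Next I run the detectors and triangulate.

```bash
cat > h.py <<'E'
import numpy as np, cv2
from station import ctrl, eyes, find_in, regions_of, pinpoint
def ray(d,uv):
    uv=np.array(uv,float).reshape(-1,1,2)
    n=cv2.undistortPoints(uv,np.array(d["camera_matrix"]),np.array(d["D"],float)).reshape(-1,2)
    T=np.array(d["cam_to_world"]); v=np.c_[n[:,0],-n[:,1],-np.ones(len(n))]@T[:3,:3].T
    return T[:3,3],v
def onz(d,uv,z):
    o,v=ray(d,uv); return o+v*((z-o[2])/v[:,2])[:,None]
def tri(d1,u1,d2,u2):
    o1,v1=ray(d1,u1);o2,v2=ray(d2,u2);v1=v1[0]/np.linalg.norm(v1);v2=v2[0]/np.linalg.norm(v2)
    s=np.linalg.lstsq(np.c_[v1,-v2],o2-o1,rcond=None)[0]
    a=o1+s[0]*v1;b=o2+s[1]*v2
    return (a+b)/2,np.linalg.norm(a-b)
def proj(d,P):
    P=np.atleast_2d(P);T=np.array(d["cam_to_world"]);c=(P-T[:3,3])@T[:3,:3]
    c=c*[1,-1,-1]
    return cv2.projectPoints(c,np.zeros(3),np.zeros(3),np.array(d["camera_matrix"]),np.array(d["D"],float))[0].reshape(-1,2)
def crop(d,name,c,r,k):
    im=d["img"][:,:,::-1];x,y=map(int,c);y0,x0=max(0,y-r),max(0,x-r)
    p=im[y0:y+r,x0:x+r]; cv2.imwrite("pics/"+name,cv2.resize(p,None,fx=k,fy=k,interpolation=cv2.INTER_CUBIC));print(name,"origin",x0,y0,"scale",k)
E
python3 - <<'E'
from h import *
D={n:eyes.get_image(n) for n in("scene","side")}
R={}
for q in ["carrier","tab_grip","release_top","card","card_end_a","card_end_b","sharps_bin","vial_rack","steel_tray","swab_jar"]:
    for n in D:
        r=pinpoint(n,q); R[n,q]=r
        print(q,n,[(np.round(x["point"],1).tolist(),round(x["score"],2)) for x in r[:5]])
    try:
        if not q.startswith("card"):
            p,e=tri(D["scene"],R["scene",q][0]["point"],D["side"],R["side",q][0]["point"]);print("   ",p.round(4),round(e,4))
    except Exception as ex: print(ex)
crop(D["scene"],"c1.png",(372,285),40,8);crop(D["scene"],"c2.png",(295,212),40,8);crop(D["side"],"c3.png",(237,305),40,8);crop(D["side"],"c4.png",(267,207),40,8)
# three cards sizes
for c in D:
    im=D[c]
    for i,m in enumerate(regions_of(c,"card")):
        cnt=max(cv2.findContours(m["pixels"].astype(np.uint8),cv2.RETR_EXTERNAL,cv2.CHAIN_APPROX_NONE)[0],key=cv2.contourArea)
        w=onz(im,cnt.reshape(-1,2),0.003)
        print(c,m["point"],round(m["score"],2),cv2.minAreaRect(w[:,:2].astype(np.float32)*1000))
E
```

```text
carrier scene []
carrier side [([284.9, 233.9], 0.66), ([256.5, 197.0], 0.31)]
list index out of range
tab_grip scene [([285.9, 215.5], 0.61)]
tab_grip side [([252.7, 196.9], 0.57)]
    [ 0.562  -0.0102  0.1981] 0.0034
release_top scene [([300.7, 207.6], 0.5)]
release_top side [([275.9, 211.0], 0.41)]
    [ 0.486  -0.0107  0.1783] 0.0028
card scene [([230.9, 336.9], 0.82), ([373.2, 282.7], 0.79), ([159.5, 306.6], 0.65)]
card side [([237.2, 307.7], 0.68), ([200.9, 218.7], 0.66), ([240.0, 188.2], 0.64)]
card_end_a scene [([351.0, 275.7], 0.94), ([256.7, 355.2], 0.92), ([215.1, 316.7], 0.82), ([174.7, 322.5], 0.8), ([395.9, 289.9], 0.78)]
card_end_a side [([218.7, 207.8], 0.96), ([226.4, 319.1], 0.64), ([219.4, 198.3], 0.64), ([176.6, 232.5], 0.62), ([247.9, 290.8], 0.59)]
card_end_b scene [([351.0, 275.7], 0.94), ([256.7, 355.2], 0.92), ([215.1, 316.7], 0.82), ([174.7, 322.5], 0.8), ([395.9, 289.9], 0.78)]
card_end_b side [([218.7, 207.8], 0.96), ([226.4, 319.1], 0.64), ([219.4, 198.3], 0.64), ([176.6, 232.5], 0.62), ([247.9, 290.8], 0.59)]
sharps_bin scene [([140.6, 227.4], 0.67)]
sha
[... 647 characters left out ...]
061012268066406), (158.9222869873047, 78.6534194946289), 74.37442779541016)
scene [157.2, 304.9] 0.66 ((803.1915283203125, -220.55856323242188), (160.25975036621094, 80.15558624267578), 63.65306091308594)
scene [375.7, 284.1] 0.64 ((470.6542053222656, 197.371826171875), (60.30107116699219, 112.47850799560547), 6.874971389770508)
side [200.0, 219.7] 0.96 ((799.6484375, -12.203437805175781), (156.60020446777344, 86.2876968383789), 76.43852996826172)
side [236.6, 305.0] 0.69 ((468.3984680175781, 197.53221130371094), (57.24527359008789, 114.57410430908203), 5.832264423370361)
side [223.1, 188.7] 0.54 ((846.115234375, -183.578857421875), (32.216278076171875, 64.19449615478516), 8.509279251098633)
```

View pics/c1.png

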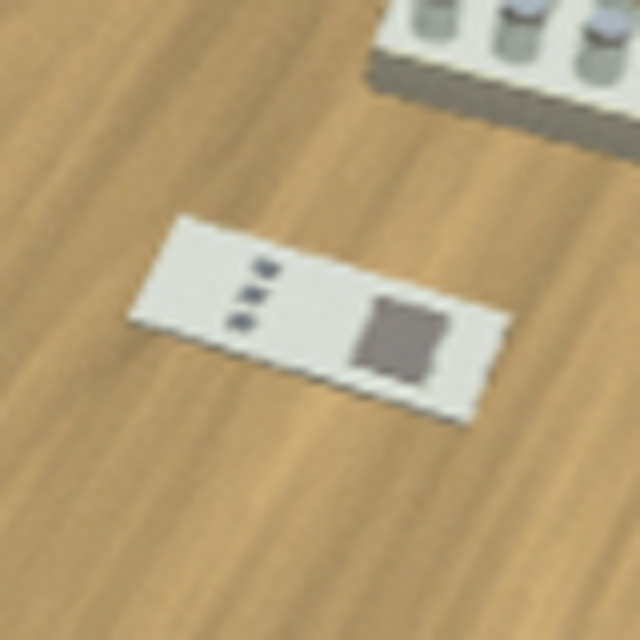

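View pics/c2.png

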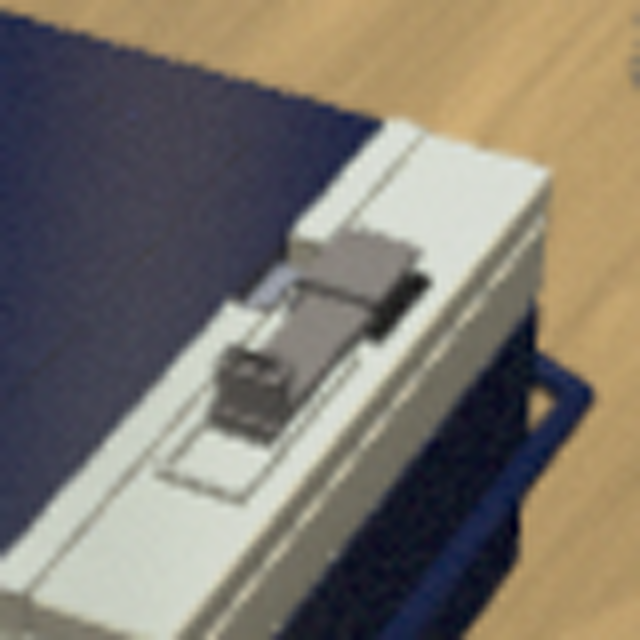

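View pics/c4.png

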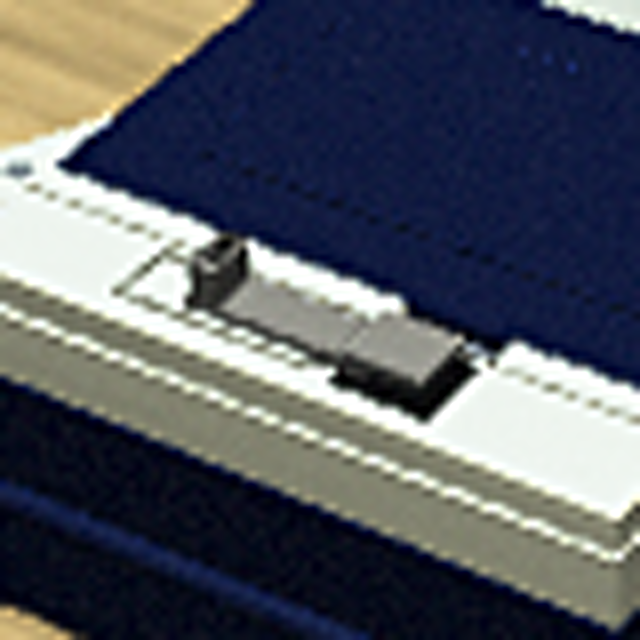

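The task card is the one at scene (372,285). It measures about 57x112 mm, while the others at (160,305) and (233,338) measure about 80x159 mm. Its window faces the left edge, as described. Next I check the carrier model by overlaying it on both views.

```bash
cat > ov.py <<'E'
from h import *
import sys
x,y,yaw=map(float,sys.argv[1:4]);tag=sys.argv[4]
c,s=np.cos(yaw),np.sin(yaw)
def W(p): p=np.array(p,float)/1000; return np.c_[x+c*p[:,0]-s*p[:,1],y+s*p[:,0]+c*p[:,1],p[:,2]]
polys=[([(-140,65,170),(140,65,170),(140,125,170),(-140,125,170)],(0,0,255)),([(-140,-125,170),(140,-125,170),(140,65,170),(-140,65,170)],(0,255,255)),
([(-57,86,185),(-23,86,185),(-23,114,185),(-57,114,185)],(0,255,0)),([(30,89,194.5),(42,89,194.5),(42,111,194.5),(30,111,194.5)],(255,0,255))]
for n,ce in(("scene",(260,225)),("side",(285,215))):
    d=eyes.get_image(n);k=5;r=80
    im=cv2.resize(d["img"][:,:,::-1],None,fx=k,fy=k,interpolation=cv2.INTER_CUBIC).copy()
    for p,col in polys:
        cv2.polylines(im,[((proj(d,W(p))+.5)*k).astype(int)],True,col,1)
    x0,y0=ce[0]-r,ce[1]-60
    cv2.imwrite(f"pics/{tag}_{n}.png",im[y0*k:(y0+120)*k,x0*k:(x0+160)*k])
E
python3 ov.py 0.526 -0.111 0 ov1
```

```text
(no output)
```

View pics/ov1_scene.png

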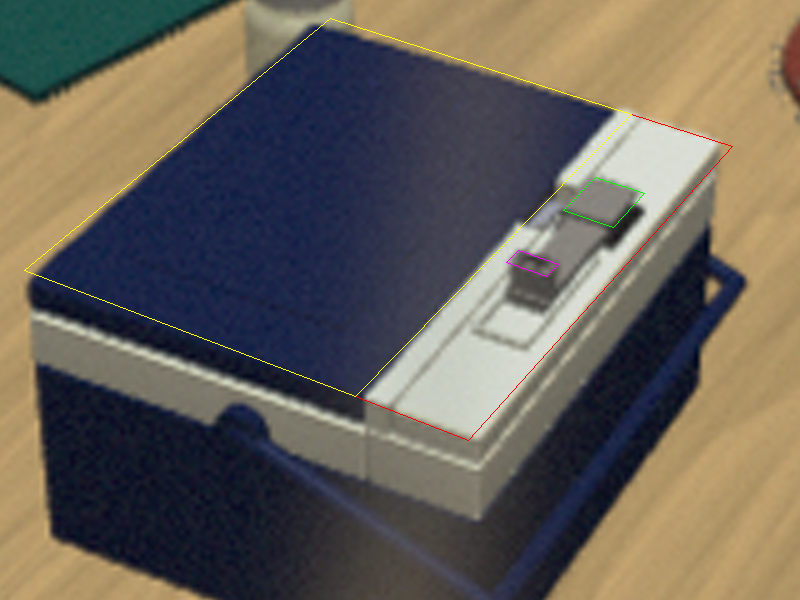

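View pics/ov1_side.png

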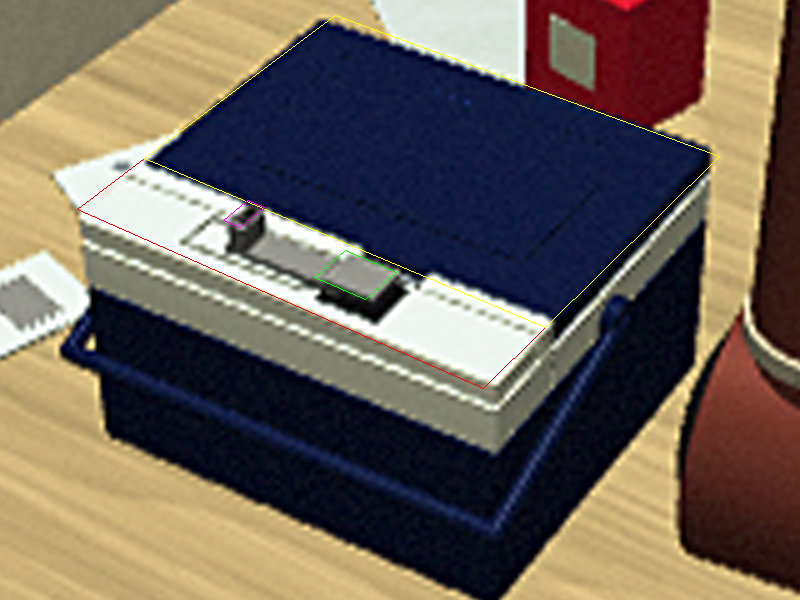

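The overlay fits within about 2–3 mm. Next I look at the tool axes.

Run:
```python
from h import *
from scipy.spatial.transform import Rotation as R
o=ctrl.get_obs();M=R.from_rotvec(o["tool_rot"]).as_matrix();print(M.round(3),o["t"])
d=eyes.get_image("wrist");print((M.T@(d["cam_to_world"][:3,3]-o["tool_pos"])).round(3))
print((M.T@d["cam_to_world"][:3,:3]).round(3))
```

```text
[[-0.968 -0.     0.252]
 [-0.252  0.    -0.968]
 [-0.    -1.    -0.   ]] 1.45
[-0.064 -0.142  0.   ]
[[ 0.002 -0.965 -0.261]
 [ 0.     0.261 -0.965]
 [ 1.     0.001  0.   ]]
```

Emit:
play_rows([
  {"x": 1.5,"y": 2.5,"z": 1.8,"turn": 4.2,"jaw": 0},
  {"x": 2.1,"y": 3.4,"z": 1.0,"turn": 4.2,"jaw": 0},
  {"x": 2.1,"y": 3.4,"z": 1.0,"turn": 4.2,"jaw": 0},
  {"x": 2.1,"y": 3.4,"z": 1.0,"turn": 4.2,"jaw": 0},
  {"x": 2.1,"y": 3.4,"z": 1.0,"turn": 4.2,"jaw": 0},
  {"x": 2.1,"y": 3.4,"z": 0.5,"turn": 4.2,"jaw": 0},
  {"x": 2.1,"y": 3.4,"turn": 4.2,"jaw": 0},
  {"x": 2.1,"y": 3.4,"turn": 4.2,"jaw": 0},
])

```text
invalid input
```

Emit:
play_rows([
  {"x": 2.1,"y": 3.4,"turn": 4.2,"jaw": 0},
  {"x": 2.1,"y": 3.4,"turn": 4.2,"jaw": 0},
  {"x": 2.1,"y": 3.4,"turn": 4.2,"jaw": 0},
  {"x": 2.1,"y": 3.4,"turn": 4.2,"jaw": 0},
  {"x": 2.1,"y": 3.4,"turn": 4.2,"jaw": 0},
  {"x": 2.1,"y": 3.4,"turn": 4.2,"jaw": 0},
  {"x": 2.1,"y": 3.4,"turn": 4.2,"jaw": 0},
  {"x": 2.1,"y": 3.4,"turn": 4.2,"jaw": 0},
])

```text
invalid input
```

Emit:
play_rows([
  {"x": 2.0,"y": 3.3,"turn": 4.2},
  {"x": 2.0,"y": 3.3,"turn": 4.0},
  {},
])

```text
invalid input
```

Emit:
play_rows([
  {"x": 1.5,"y": 2.5,"z": 1.8,"turn": 4.2,"jaw": 0.0},
], squeeze=40)

```text
t: 1.58
tool_pos: [0.1703, -0.5799, 0.2445]
tool_rot: [-0.338, 2.053, -2.039]
contact_force: [0.1, 1.4, -1.1]
opening: 0.0755
```

Emit:
play_rows([
  {"x": 2.1,"y": 3.4,"z": 1.0,"turn": 4.2,"jaw": 0},
  {"x": 2.1,"y": 3.4,"z": 1.0,"turn": 4.2,"jaw": 0},
  {"x": 2.1,"y": 3.4,"z": 1.0,"turn": 4.2,"jaw": 0},
  {"x": 2.1,"y": 3.4,"z": 1.0,"turn": 4.2,"jaw": 0},
  {"x": 2.1,"y": 3.4,"z": 0.5,"turn": 4.2,"jaw": 0},
  {"x": 2.1,"y": 3.4,"z": 0,"turn": 4.2,"jaw": 0},
  {"x": 2.1,"y": 3.4,"z": 0,"turn": 4.2,"jaw": 0},
  {"x": 2.1,"y": 3.4,"z": 0,"turn": 4.2,"jaw": 0},
])

```text
t: 2.25
tool_pos: [0.3411, -0.3061, 0.2948]
tool_rot: [-0.825, 1.671, -1.673]
contact_force: [0.6, -0.1, -0.3]
opening: -0.0001
```

Emit:
play_rows([
  {"x": 2.1,"y": 3.4,"z": 0,"turn": 4.2,"jaw": 0},
  {"x": 2.1,"y": 3.4,"z": 0,"turn": 4.2,"jaw": 0},
  {"x": 2.1,"y": 3.4,"z": 0,"turn": 4.2,"jaw": 0},
  {"x": 2.1,"y": 3.4,"z": 0,"turn": 4.2,"jaw": 0},
  {"x": 2.1,"y": 3.4,"z": 0,"turn": 4.2,"jaw": 0},
  {"x": 2.1,"y": 3.4,"z": 0,"turn": 4.2,"jaw": 0},
  {"x": 2.1,"y": 3.4,"z": 0,"turn": 4.2,"jaw": 0},
  {"x": 2.1,"y": 3.3,"z": 0,"turn": 4.2,"jaw": 0},
])

```text
t: 2.92
tool_pos: [0.5092, -0.0347, 0.2946]
tool_rot: [-1.177, 1.257, -1.258]
contact_force: [0.2, -0.5, -0.8]
opening: -0.0001
```

Emit:
play_rows([
  {"x": 2.0,"y": 2.5,"z": 0,"turn": 4.0,"jaw": 0},
  {"x": 0,"y": 0,"z": 0,"turn": 0,"jaw": 0},
  {"x": 0,"y": 0,"z": 0,"turn": 0,"jaw": 0},
])

```text
t: 3.17
tool_pos: [0.5289, -0.0105, 0.294]
tool_rot: [-1.211, 1.208, -1.207]
contact_force: [0.5, 0.0, -0.9]
opening: -0.0001
```

Run:
```python
from h import *
o=ctrl.get_obs();print(o["t"],o["tool_pos"],o["tool_rot"],o["contact_force"])
d=eyes.get_image("wrist");cv2.imwrite("pics/w1.png",d["img"][:,:,::-1])
for q in("tab_grip","release_top"):
    for x in pinpoint("wrist",q): print(q,x["point"],x["score"],onz(d,x["point"],{"tab_grip":.1945,"release_top":.185}[q]).round(4))
```

```text
3.1667 [ 0.52889703 -0.01046082  0.29402807] [-1.21121125  1.20785331 -1.2068803 ] [ 0.46342862  0.04698489 -0.90109247]
tab_grip [328.2, 216.8] 0.7 [[ 0.558  -0.0166  0.1945]]
release_top [229.8, 211.2] 0.88 [[ 0.4814 -0.015   0.185 ]]
```

View pics/w1.png

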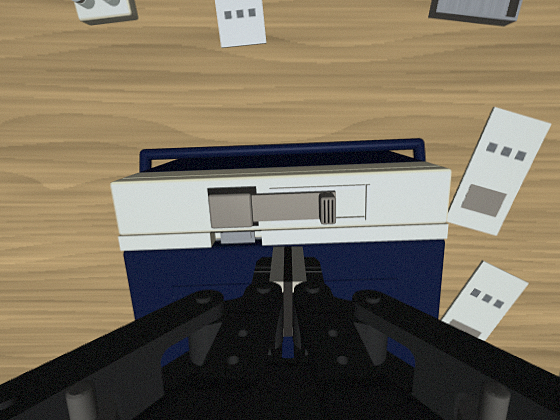

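```bash
cat > ovw.py <<'E'
from h import *
import sys
d=eyes.get_image("wrist")
def run(x,y,yaw,tag,ce=(285,205),k=5,tab=0):
    c,s=np.cos(yaw),np.sin(yaw)
    W=lambda p:(lambda p:np.c_[x+c*p[:,0]-s*p[:,1],y+s*p[:,0]+c*p[:,1],p[:,2]])(np.array(p,float)/1000)
    polys=[([(-140,65,170),(140,65,170),(140,125,170),(-140,125,170)],(0,0,255)),([(-57,86,185),(-23,86,185),(-23,114,185),(-57,114,185)],(0,255,0)),([(30+tab,89,194.5),(42+tab,89,194.5),(42+tab,111,194.5),(30+tab,111,194.5)],(255,0,255))]
    im=cv2.resize(d["img"][:,:,::-1],None,fx=k,fy=k,interpolation=cv2.INTER_CUBIC).copy()
    for p,col in polys: cv2.polylines(im,[((proj(d,W(p))+.5)*k).astype(int)],True,col,1)
    x0,y0=ce[0]-80,ce[1]-60
    cv2.imwrite(f"pics/{tag}.png",im[y0*k:(y0+120)*k,x0*k:(x0+160)*k])
if __name__=="__main__": run(*map(float,sys.argv[1:4]),sys.argv[4])
E
python3 ovw.py 0.524 -0.113 0 ow1
```

```text
(no output)
```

View pics/ow1.png

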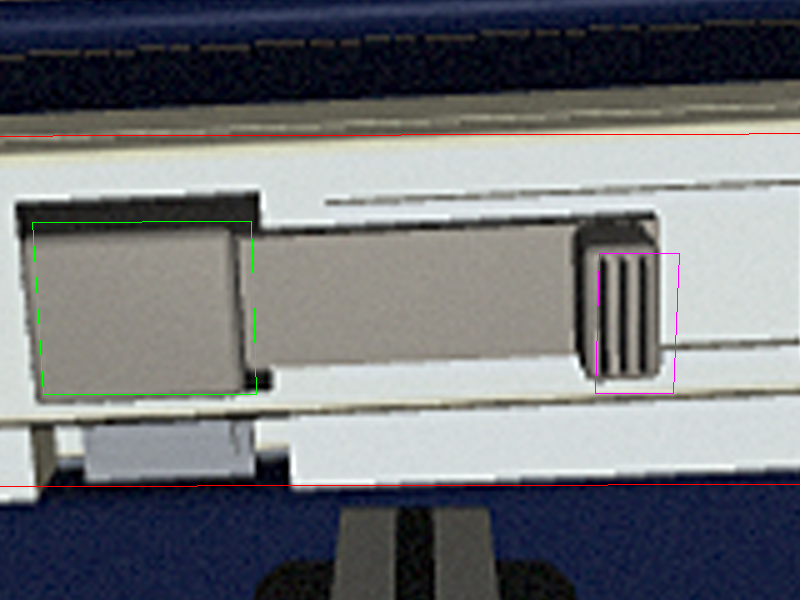

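```bash
python3 ovw.py 0.527 -0.1115 0.035 ow2; python3 ov.py 0.527 -0.111 0.035 ov2
```

```text
(no output)
```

View pics/ow2.png

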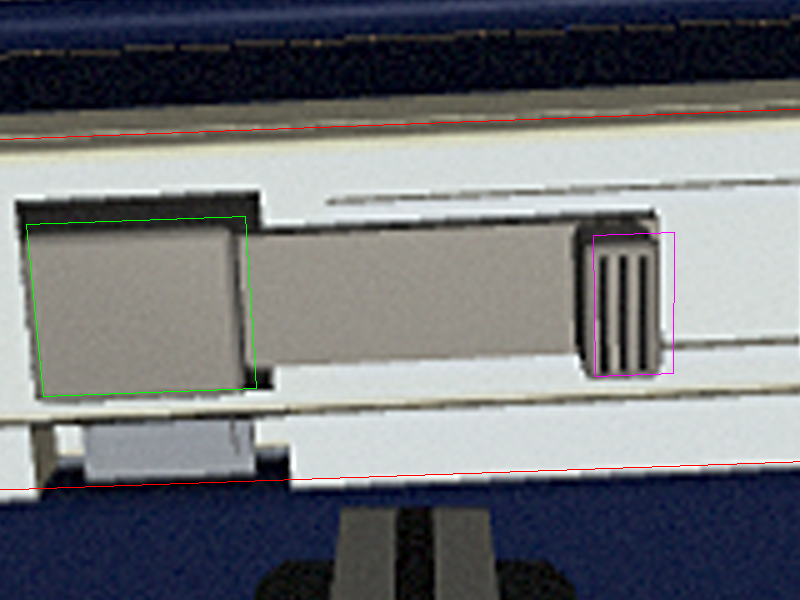

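View pics/ov2_side.png

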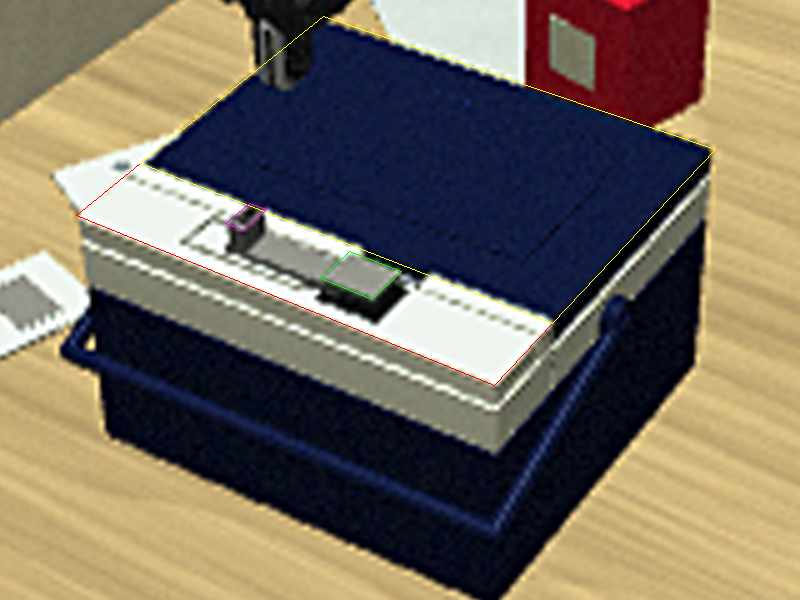

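View pics/ov2_scene.png

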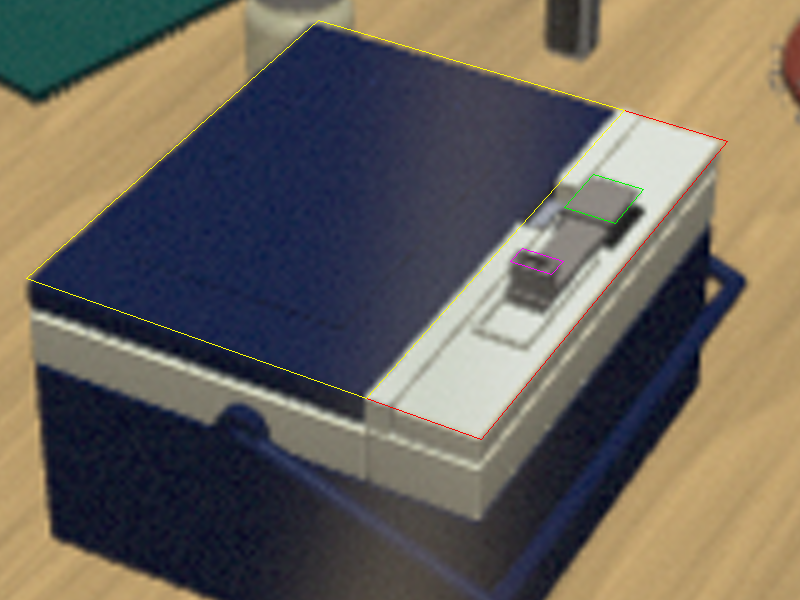

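Emit:
play_rows([
  {"x": 0,"y": 0,"z": -3.0,"turn": 2,"jaw": 0},
  {"x": 0,"y": 0,"z": -3.0,"turn": 0,"jaw": 0},
  {"x": 0,"y": 0,"z": -2.5,"turn": 0,"jaw": 0},
  {"x": 0,"y": 0,"z": -1.5,"turn": 0,"jaw": 0},
  {"x": 0,"y": 0,"z": -1.0,"turn": 0,"jaw": 0},
  {"x": 0,"y": 0,"z": 0,"turn": 0,"jaw": 0},
])

```text
t: 4.02
tool_pos: [0.5269, -0.012, 0.1817]
tool_rot: [-1.228, 1.188, -1.181]
contact_force: [-0.3, 0.6, 0.5]
opening: 0.0001
```

```bash
python3 - <<'E'
from h import *
for n,c in(("side",(275,200)),("scene",(295,205)),("wrist",(290,220))):
    d=eyes.get_image(n); crop(d,n+"_a.png",c,50,6)
print(ctrl.get_obs()["contact_force"],ctrl.get_obs()["tool_pos"])
E
python3 -c "
import cv2,numpy as np
cv2.imwrite('pics/a.png',np.hstack([cv2.resize(cv2.imread(f'pics/{n}_a.png'),(400,400)) for n in('side','wrist')]))"
```

```text
side_a.png origin 225 150 scale 6
scene_a.png origin 245 155 scale 6
wrist_a.png origin 240 170 scale 6
[-0.55283144 -0.77327538 -0.32813505] [ 0.52935731 -0.01217293  0.1859491 ]
```

View pics/a.png

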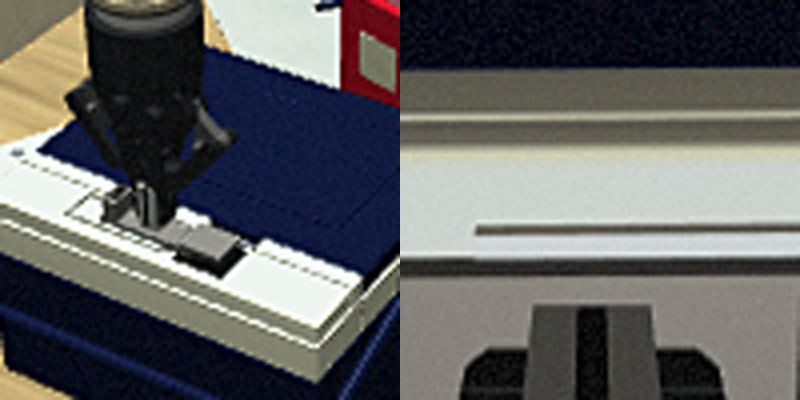

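Emit:
play_rows([
  {"x": 0,"y": 0,"z": -0.3,"turn": 0,"jaw": 0},
  {"x": 0.5,"y": 0.02,"z": 0,"turn": 0,"jaw": 0},
  {"x": 0.5,"y": 0.02,"z": 0,"turn": 0,"jaw": 0},
  {"x": 0.5,"y": 0.02,"z": 0,"turn": 0,"jaw": 0},
  {"x": 0.5,"y": 0.02,"z": 0,"turn": 0,"jaw": 0},
  {"x": 0.5,"y": 0.02,"z": 0,"turn": 0,"jaw": 0},
  {"x": 0.2,"y": 0.01,"z": 0,"turn": 0,"jaw": 0},
  {"x": 0,"y": 0,"z": 0,"turn": 0,"jaw": 0},
])

```text
t: 4.83
tool_pos: [0.5562, -0.0107, 0.1813]
tool_rot: [-1.225, 1.183, -1.184]
contact_force: [0.2, 0.7, 0.1]
opening: 0.0003
```

```bash
python3 - <<'E'
from h import *
for n,c in(("side",(275,200)),("wrist",(290,220))):
    d=eyes.get_image(n); crop(d,n+"_b.png",c,50,6)
print(ctrl.get_obs()["contact_force"],ctrl.get_obs()["tool_pos"])
E
python3 -c "
import cv2,numpy as np
cv2.imwrite('pics/b.png',np.hstack([cv2.resize(cv2.imread(f'pics/{n}_b.png'),(400,400)) for n in('side','wrist')]))"
```

```text
side_b.png origin 225 150 scale 6
wrist_b.png origin 240 170 scale 6
[0.38316017 0.38279073 0.25656131] [ 0.55574747 -0.01065663  0.18112979]
```

View pics/b.png

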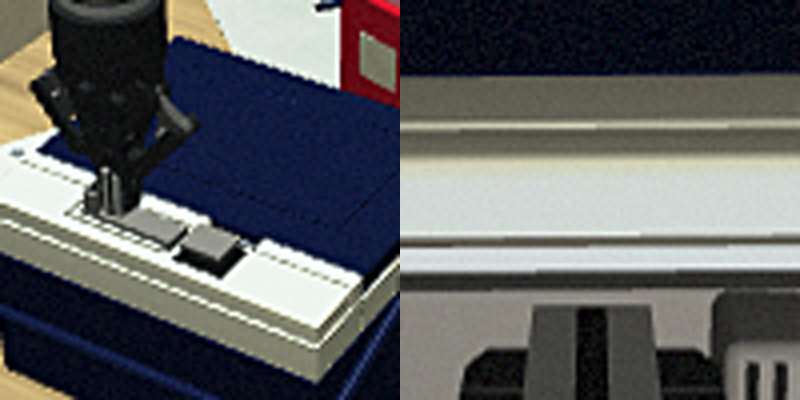

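Emit:
play_rows([
  {"x": 0.3,"y": 0.01,"z": 0,"turn": 0,"jaw": 0},
  {"x": 0.2,"y": 0.01,"z": 0,"turn": 0,"jaw": 0},
  {"x": 0,"y": 0,"z": 0,"turn": 0,"jaw": 0},
])

```text
t: 5.18
tool_pos: [0.5599, -0.0105, 0.1811]
tool_rot: [-1.227, 1.185, -1.182]
contact_force: [-4.4, -0.1, 1.5]
opening: -0.0002
```

Emit:
play_rows([
  {"x": 0.2,"y": 0.0,"z": 0,"turn": 0,"jaw": 0},
  {"x": 0,"y": 0,"z": 0,"turn": 0,"jaw": 0},
  {"x": 0,"y": 0,"z": 0,"turn": 0,"jaw": 0},
])

```text
t: 5.43
tool_pos: [0.5603, -0.0104, 0.181]
tool_rot: [-1.23, 1.188, -1.18]
contact_force: [-11.6, -0.2, 5.1]
opening: -0.0001
```

Emit:
play_rows([
  {"x": -0.8,"y": 0,"z": 0,"turn": 0,"jaw": 0},
  {"x": 0,"y": 0,"z": 1.5,"turn": 0,"jaw": 0},
  {"x": 0,"y": 0,"z": 1.5,"turn": 0,"jaw": 0},
  {"x": -3.5,"y": -0.1,"z": 0,"turn": 0,"jaw": 0},
  {"x": -3.5,"y": -0.1,"z": 0,"turn": 0,"jaw": 0},
  {"x": 0,"y": 0,"z": 0,"turn": 0,"jaw": 0},
  {"x": 0,"y": 0,"z": 0,"turn": 0,"jaw": 0},
])

```text
t: 6.02
tool_pos: [0.4835, -0.0124, 0.211]
tool_rot: [-1.224, 1.182, -1.185]
contact_force: [0.2, -0.2, -0.6]
opening: -0.0002
```

```bash
python3 - <<'E'
from h import *
D={}
for n,c in(("side",(275,200)),("scene",(295,205))):
    D[n]=d=eyes.get_image(n); crop(d,n+"_c.png",c,50,6)
a=[pinpoint(n,"tab_grip") for n in D]
print([x[0]["point"] for x in a],tri(D["side"],a[0][0]["point"],D["scene"],a[1][0]["point"]))
o=ctrl.get_obs();print(o["contact_force"],o["tool_pos"],o["t"])
E
python3 -c "
import cv2,numpy as np
cv2.imwrite('pics/c.png',np.hstack([cv2.resize(cv2.imread(f'pics/{n}_c.png'),(400,400)) for n in('side','scene')]))"
```

```text
side_c.png origin 225 150 scale 6
scene_c.png origin 245 155 scale 6
[[247.4, 194.4], [282.5, 222.3]] (array([ 0.58303658, -0.00982139,  0.19480906]), np.float64(0.0032193561159331225))
[-0.61926464  0.3599858   0.16505128] [ 0.48561817 -0.01263437  0.21192969] 6.2167
```

View pics/c.png

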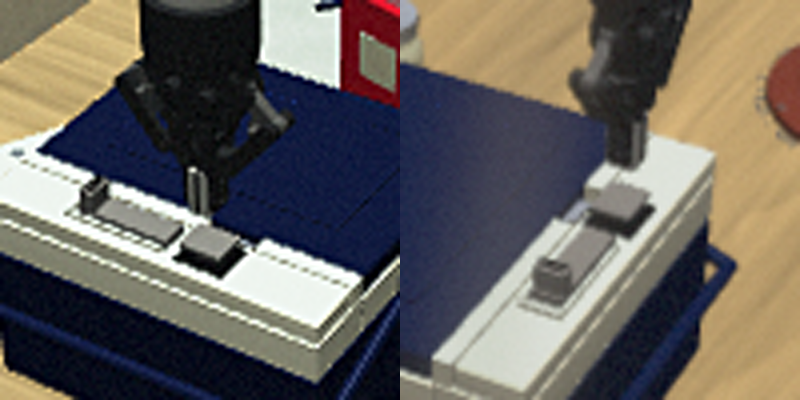

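Tab moved about 21 mm, to its stop. The tip is over the button. Next I press.

Emit:
play_rows([
  {"x": 0,"y": 0,"z": -1.5,"turn": 0,"jaw": 0},
  {"x": 0,"y": 0,"z": -0.9,"turn": 0,"jaw": 0},
  {"x": 0,"y": 0,"z": -0.4,"turn": 0,"jaw": 0},
  {"x": 0,"y": 0,"z": -0.3,"turn": 0,"jaw": 0},
  {"x": 0,"y": 0,"z": -0.2,"turn": 0,"jaw": 0},
])

```text
t: 6.63
tool_pos: [0.4849, -0.0125, 0.1788]
tool_rot: [-1.226, 1.184, -1.183]
contact_force: [-2.3, 1.0, 5.8]
opening: 0.0
```

Emit:
play_rows([
  {"x": 0,"y": 0,"z": -0.2,"turn": 0,"jaw": 0},
  {"x": 0,"y": 0,"z": 0,"turn": 0,"jaw": 0},
])

```text
t: 6.8
tool_pos: [0.4849, -0.0125, 0.178]
tool_rot: [-1.225, 1.183, -1.183]
contact_force: [-3.9, 0.4, 7.3]
opening: -0.0002
```

Emit:
play_rows([
  {"x": 0,"y": 0,"z": 1.5,"turn": 0,"jaw": 0},
  {"x": 0,"y": 2.5,"z": 2.5,"turn": 0,"jaw": 0},
  {"x": 0,"y": 4,"z": 0,"turn": 0,"jaw": 0},
  {"x": 0,"y": 4,"z": 0,"turn": 0,"jaw": 0},
  {"x": -0.5,"y": 4,"z": 0,"turn": 2,"jaw": 0},
  {"x": -0.5,"y": 3,"z": 0,"turn": 2,"jaw": 0},
  {"x": 0,"y": 0,"z": 0,"turn": 0,"jaw": 0},
  {"x": 0,"y": 0,"z": 0,"turn": 0,"jaw": 0},
])

```text
t: 7.47
tool_pos: [0.4742, 0.1638, 0.2161]
tool_rot: [-1.259, 1.129, -1.13]
contact_force: [0.8, -0.6, -1.0]
opening: 0.0
```

```bash
python3 - <<'E'
from h import *
for n in("side","wrist"):
    d=eyes.get_image(n);cv2.imwrite(f"pics/{n}_d.png",d["img"][:,:,::-1])
    for m in regions_of(n,"card"):
        cnt=max(cv2.findContours(m["pixels"].astype(np.uint8),cv2.RETR_EXTERNAL,cv2.CHAIN_APPROX_NONE)[0],key=cv2.contourArea)
        w=onz(d,cnt.reshape(-1,2),0.003)
        print(n,m["point"],round(m["score"],2),cv2.minAreaRect(w[:,:2].astype(np.float32)*1000))
o=ctrl.get_obs();print(o["contact_force"],o["tool_pos"],o["t"])
E
python3 -c "
import cv2,numpy as np
cv2.imwrite('pics/d.png',np.hstack([cv2.resize(cv2.imread(f'pics/{n}_d.png'),(400,300)) for n in('side','wrist')]))"
```

```text
side [236.9, 305.5] 0.9 ((468.5050964355469, 198.44229125976562), (54.4622688293457, 110.15095520019531), 4.79265022277832)
side [197.1, 218.5] 0.87 ((800.8258666992188, -4.987678527832031), (134.1614532470703, 78.01726531982422), 74.46814727783203)
wrist [541.4, 332.1] 0.78 ((803.4305419921875, 12.72646713256836), (98.93145751953125, 80.30551147460938), 73.77779388427734)
wrist [285.6, 147.0] 0.71 ((468.43719482421875, 195.66314697265625), (54.02332305908203, 108.981201171875), 5.464071273803711)
[ 0.09926908  0.87746947 -0.24974435] [0.4747807  0.16153218 0.21620219] 7.6667
```

View pics/d.png

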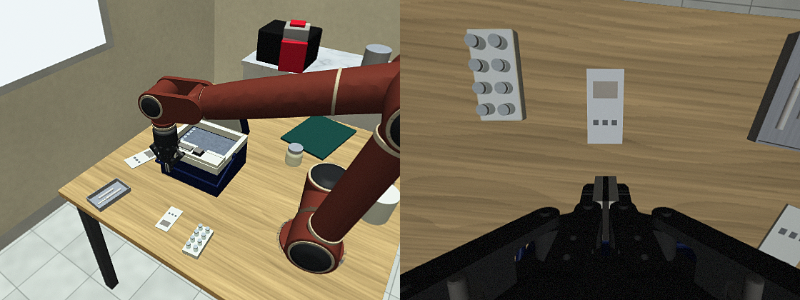

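Lid is open (side view). The card is at (0.4685, 0.197) with yaw about 5°. Next I descend onto it.

Emit:
play_rows([
  {"x": -0.5,"y": 2.2,"z": -2.0,"turn": 0,"jaw": 0},
  {"x": 0,"y": 0,"z": -4.0,"turn": 0,"jaw": 0},
  {"x": 0,"y": 0,"z": -4.0,"turn": 0,"jaw": 0},
  {"x": 0,"y": 0,"z": -4.0,"turn": 0,"jaw": 0},
  {"x": 0,"y": 0,"z": -3.5,"turn": 0,"jaw": 0},
  {"x": 0,"y": 0,"z": -2.0,"turn": 0,"jaw": 0},
  {"x": 0,"y": 0,"z": 0,"turn": 0,"jaw": 0},
  {"x": 0,"y": 0,"z": 0,"turn": 0,"jaw": 0},
])

```text
t: 8.33
tool_pos: [0.469, 0.1834, 0.0205]
tool_rot: [-1.258, 1.135, -1.132]
contact_force: [0.9, 0.2, 0.7]
opening: -0.0003
```

Emit:
play_rows([
  {"x": 0,"y": 0,"z": -1.0,"turn": 0,"jaw": 0},
  {"x": 0,"y": 0,"z": -0.5,"turn": 0,"jaw": 0},
  {"x": 0,"y": 0,"z": 0,"turn": 0,"jaw": 0},
  {"x": 0,"y": 0,"z": 0,"turn": 0,"jaw": 0},
])

```text
t: 8.67
tool_pos: [0.4701, 0.1846, 0.0071]
tool_rot: [-1.256, 1.131, -1.132]
contact_force: [-0.1, -0.4, -0.3]
opening: -0.0001
```

Emit:
play_rows([
  {"x": 0,"y": 0,"z": -0.2,"turn": 0,"jaw": 0},
  {"x": 0,"y": 0,"z": -0.1,"turn": 0,"jaw": 0},
  {"x": 0,"y": 0,"z": 0,"turn": 0,"jaw": 0},
])

```text
t: 8.92
tool_pos: [0.4696, 0.1846, 0.0035]
tool_rot: [-1.257, 1.131, -1.132]
contact_force: [-0.3, -0.3, 0.5]
opening: 0.0001
```

Emit:
play_rows([
  {"x": 0,"y": 0,"z": -0.2,"turn": 0,"jaw": 0},
  {"x": 0,"y": 0,"z": 0,"turn": 0,"jaw": 0},
])

```text
t: 9.08
tool_pos: [0.47, 0.1847, 0.003]
tool_rot: [-1.258, 1.132, -1.131]
contact_force: [-4.6, -1.4, 12.1]
opening: 0.0
```

Emit:
play_rows([
  {"x": 0,"y": 0.3,"z": -0.02,"turn": 0,"jaw": 0},
  {"x": 0,"y": 0.7,"z": 0,"turn": 0,"jaw": 0},
  {"x": 0,"y": 1.0,"z": 0,"turn": 0,"jaw": 0},
  {"x": 0,"y": 1.0,"z": 0,"turn": 0,"jaw": 0},
  {"x": 0,"y": 0.7,"z": 0,"turn": 0,"jaw": 0},
  {"x": 0,"y": 0.3,"z": 0,"turn": 0,"jaw": 0},
  {"x": 0,"y": 0,"z": 0,"turn": 0,"jaw": 0},
])

```text
t: 9.67
tool_pos: [0.4715, 0.2252, 0.003]
tool_rot: [-1.255, 1.128, -1.133]
contact_force: [0.5, 0.3, 6.6]
opening: -0.0003
```

```bash
cat > card.py <<'E'
from h import *
o=ctrl.get_obs();print(o["contact_force"].round(1),o["tool_pos"].round(4),o["t"])
for n in("side","scene","wrist"):
    d=eyes.get_image(n)
    for m in regions_of(n,"card"):
        cnt=max(cv2.findContours(m["pixels"].astype(np.uint8),cv2.RETR_EXTERNAL,cv2.CHAIN_APPROX_NONE)[0],key=cv2.contourArea)
        w=onz(d,cnt.reshape(-1,2),0.003)
        r=cv2.minAreaRect(w[:,:2].astype(np.float32)*1000)
        if r[0][1]>100 and abs(r[0][0]-470)<80: print(n,m["point"],round(m["score"],2),r,"ymax",w[:,1].max().round(4),"ymin",w[:,1].min().round(4))
    for x in pinpoint(n,"card_end_a"):
        p=onz(d,x["point"],0.003)[0]
        if p[1]>.1 and abs(p[0]-.47)<.1: print("   end",n,x["point"],round(x["score"],2),p.round(4))
    cv2.imwrite(f"pics/k_{n}_{o['t']:.2f}.png",d["img"][:,:,::-1])
E
python3 card.py
```

```text
[0.5 0.3 6.6] [0.4715 0.2252 0.003 ] 9.6667
side [220.9, 315.4] 0.68 ((470.5840148925781, 238.1697998046875), (54.962154388427734, 110.29309844970703), 5.341207504272461) ymax 0.2946 ymin 0.1815
   end side [217.7, 331.4] 0.76 [0.4555 0.2885 0.003 ]
   end side [239.5, 302.9] 0.69 [0.4692 0.1854 0.003 ]
   end side [226.5, 314.9] 0.42 [0.4715 0.2359 0.003 ]
scene [392.1, 290.3] 0.7 ((471.0643310546875, 237.95315551757812), (62.634605407714844, 113.24336242675781), 6.673463821411133) ymax 0.2937 ymin 0.1826
   end scene [411.5, 293.7] 0.97 [0.4509 0.2951 0.003 ]
   end scene [366.1, 284.6] 0.9 [0.479  0.1849 0.003 ]
wrist [295.2, 190.8] 0.86 ((468.83465576171875, 249.66017150878906), (54.387027740478516, 83.09808349609375), 5.423951625823975) ymax 0.2929 ymin 0.2065
   end wrist [293.2, 118.0] 0.78 [0.4652 0.2909 0.003 ]
   end wrist [288.8, 343.9] 0.76 [0.4747 0.1828 0.003 ]
```

The card tracks the finger without slip. Its centre is at y=0.238, so 8.9 cm remain.

Emit:
play_rows([
  {"x": 0,"y": 0.6,"z": -0.03,"turn": 0,"jaw": 0},
  {"x": 0,"y": 1.3,"z": 0,"turn": 0,"jaw": 0},
  {"x": 0,"y": 1.6,"z": 0,"turn": 0,"jaw": 0},
  {"x": 0,"y": 1.6,"z": 0,"turn": 0,"jaw": 0},
  {"x": 0,"y": 1.6,"z": 0,"turn": 0,"jaw": 0},
  {"x": 0,"y": 1.3,"z": 0,"turn": 0,"jaw": 0},
  {"x": 0,"y": 0.6,"z": 0,"turn": 0,"jaw": 0},
  {"x": 0,"y": 0.2,"z": 0,"turn": 0,"jaw": 0},
])

```text
t: 10.78
tool_pos: [0.4715, 0.3133, 0.003]
tool_rot: [-1.256, 1.127, -1.133]
contact_force: [0.0, -5.6, 9.3]
opening: 0.0
```

```bash
python3 card.py
```

```text
[ 0.  -5.6  9.3] [0.4715 0.3133 0.003 ] 10.7833
side [199.0, 342.4] 0.75 ((470.8493957519531, 327.4584045410156), (55.35124969482422, 109.59778594970703), 5.976464748382568) ymax 0.3837 ymin 0.2705
   end side [217.1, 324.7] 0.93 [0.4707 0.2736 0.003 ]
   end side [189.7, 357.2] 0.64 [0.4608 0.3837 0.003 ]
scene [426.3, 302.1] 0.78 ((471.7003479003906, 324.966552734375), (57.901187896728516, 107.57926940917969), 4.205817222595215) ymax 0.3789 ymin 0.2705
   end scene [443.3, 307.5] 0.84 [0.4571 0.3766 0.003 ]
   end scene [397.7, 296.3] 0.77 [0.4778 0.2684 0.003 ]
wrist [293.9, 191.1] 0.55 ((469.0797424316406, 337.75482177734375), (54.06394577026367, 82.49696350097656), 5.103121280670166) ymax 0.381 ymin 0.2948
   end wrist [287.7, 344.0] 0.67 [0.4742 0.2709 0.003 ]
```

Emit:
play_rows([
  {"x": 0,"y": 0,"z": 1.5,"turn": 0,"jaw": 8},
  {"x": 0,"y": 0,"z": 2.0,"turn": 0,"jaw": 8},
  {"x": -0.4,"y": 2.5,"z": 0,"turn": 0,"jaw": 8},
  {"x": 0,"y": 2.0,"z": 0,"turn": 0,"jaw": 8},
  {"x": 0,"y": 0,"z": 0,"turn": 0,"jaw": 8},
  {"x": 0,"y": 0,"z": 0,"turn": 0,"jaw": 8},
])

```text
t: 11.73
tool_pos: [0.4655, 0.3581, 0.0359]
tool_rot: [-1.257, 1.13, -1.131]
contact_force: [-0.6, 0.1, -0.4]
opening: 0.0719
```

```bash
python3 card.py
```

```text
[-0.6  0.1 -0.4] [0.4655 0.3581 0.0359] 11.7333
side [197.4, 345.6] 0.87 ((467.8157958984375, 354.4327392578125), (54.33995819091797, 56.77531814575195), 0.6350365877151489) ymax 0.383 ymin 0.3263
   end side [218.3, 325.0] 0.74 [0.4676 0.2726 0.003 ]
   end side [189.0, 352.8] 0.63 [0.4709 0.3756 0.003 ]
   end scene [442.5, 307.2] 0.65 [0.4571 0.3747 0.003 ]
wrist [291.4, 275.8] 0.86 ((468.98291015625, 330.449462890625), (55.823246002197266, 100.24897003173828), 5.2432637214660645) ymax 0.3825 ymin 0.2801
   end wrist [294.3, 199.9] 0.79 [0.4649 0.3802 0.003 ]
   end wrist [290.8, 368.1] 0.67 [0.4743 0.2726 0.003 ]
```

```bash
python3 -c "
import cv2,numpy as np
a=cv2.imread('pics/k_wrist_11.73.png');b=cv2.imread('pics/k_side_11.73.png')[290:390,130:265]
cv2.imwrite('pics/e.png',np.hstack([cv2.resize(a,(400,300)),cv2.resize(b,(400,300))]))"
```

```text
(no output)
```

View pics/e.png

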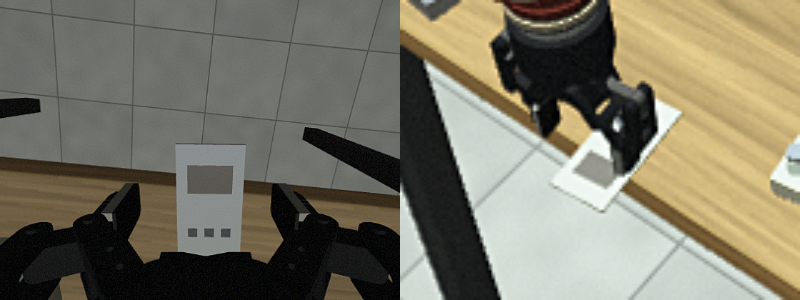

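Emit:
play_rows([
  {"x": 0.1,"y": 0,"z": -2.0,"turn": 0,"jaw": 8},
  {"x": 0,"y": 0,"z": -1.5,"turn": 0,"jaw": 8},
  {"x": 0,"y": 0,"z": -1.0,"turn": 0,"jaw": 8},
  {"x": 0,"y": 0,"z": 0,"turn": 0,"jaw": 8},
  {"x": 0,"y": 0,"z": 0,"turn": 0,"jaw": 8},
])

```text
t: 12.6
tool_pos: [0.4661, 0.3572, -0.0098]
tool_rot: [-1.258, 1.132, -1.132]
contact_force: [0.7, 0.1, 0.2]
opening: 0.0798
```

Emit:
play_rows([
  {"x": 0,"y": 0,"z": 0,"turn": 0,"jaw": 6.5},
  {"x": 0,"y": 0,"z": 0,"turn": 0,"jaw": 6},
  {"x": 0,"y": 0,"z": 0,"turn": 0,"jaw": 5.7},
  {"x": 0,"y": 0,"z": 0,"turn": 0,"jaw": 5},
  {"x": 0,"y": 0,"z": 0,"turn": 0,"jaw": 5},
  {"x": 0,"y": 0,"z": 0,"turn": 0,"jaw": 5},
], squeeze=35)

```text
t: 13.1
tool_pos: [0.4672, 0.3579, -0.0081]
tool_rot: [-1.255, 1.131, -1.132]
contact_force: [-1.3, -0.5, 5.3]
opening: 0.0526
```

```bash
python3 card.py;  python3 -c "
import cv2,numpy as np,glob
t=sorted(glob.glob('pics/k_wrist_1*.png'))[-1][-9:]
a=cv2.imread('pics/k_wrist_'+t);b=cv2.imread('pics/k_side_'+t)[290:390,130:265]
cv2.imwrite('pics/f.png',np.hstack([cv2.resize(a,(400,300)),cv2.resize(b,(400,300))]))"
```

```text
[-1.3 -0.5  5.3] [ 0.4672  0.3579 -0.0081] 13.1
side [196.8, 344.4] 0.98 ((467.3624267578125, 366.3908996582031), (35.669891357421875, 58.23147201538086), 84.12046813964844) ymax 0.383 ymin 0.3458
   end side [189.4, 353.9] 0.85 [0.4679 0.3773 0.003 ]
   end side [214.8, 325.4] 0.58 [0.4741 0.2786 0.003 ]
scene [418.0, 301.0] 0.88 ((472.3471374511719, 308.3112487792969), (57.981666564941406, 76.97071075439453), 5.953298568725586) ymax 0.349 ymin 0.2681
   end scene [393.8, 296.2] 0.89 [0.4825 0.2599 0.003 ]
   end scene [442.9, 306.6] 0.86 [0.4545 0.375  0.003 ]
   end scene [420.8, 318.9] 0.43 [0.5223 0.3408 0.003 ]
wrist [288.1, 289.4] 0.59 ((466.3562927246094, 348.60235595703125), (54.096282958984375, 63.74224090576172), 7.4056267738342285) ymax 0.3825 ymin 0.3168
   end wrist [288.1, 228.4] 0.79 [0.4635 0.3793 0.003 ]
```

View pics/f.png

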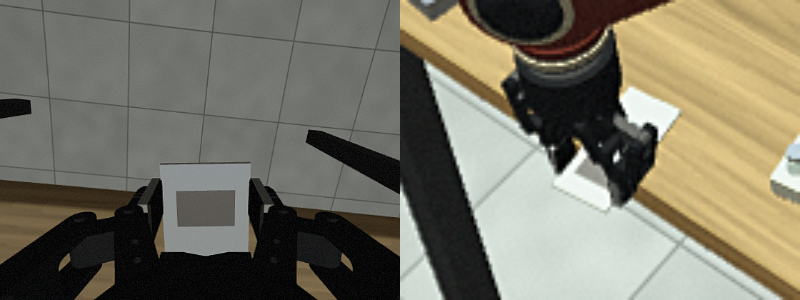

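The fingers stopped on the card at an opening of 52.6 mm. Next I lift.

Emit:
play_rows([
  {"x": 0,"y": 0,"z": 0,"turn": 0,"jaw": 5},
  {"x": 0,"y": 0,"z": 0.5,"turn": 0,"jaw": 5},
  {"x": 0,"y": 0,"z": 1.0,"turn": 0,"jaw": 5},
  {"x": 0,"y": 0,"z": 1.5,"turn": 0,"jaw": 5},
  {"x": 0,"y": 0,"z": 1.5,"turn": 0,"jaw": 5},
  {"x": 0,"y": 0,"z": 1.5,"turn": 0,"jaw": 5},
  {"x": 0,"y": 0,"z": 0.5,"turn": 0,"jaw": 5},
  {"x": 0,"y": 0,"z": 0,"turn": 0,"jaw": 5},
])

```text
t: 14.22
tool_pos: [0.4677, 0.3582, 0.0579]
tool_rot: [-1.253, 1.13, -1.132]
contact_force: [0.0, 0.0, 0.4]
opening: 0.0524
```

```bash
python3 card.py |head -1;  python3 -c "
import cv2,numpy as np,glob
t=sorted(glob.glob('pics/k_wrist_1*.png'))[-1][-9:]
a=cv2.imread('pics/k_wrist_'+t);b=cv2.imread('pics/k_side_'+t)[270:370,130:265]
cv2.imwrite('pics/g.png',np.hstack([cv2.resize(a,(400,300)),cv2.resize(b,(400,300))]))
b=cv2.imread('pics/k_scene_'+t)[230:350,340:500];cv2.imwrite('pics/g2.png',cv2.resize(b,None,fx=5,fy=5))"
```

```text
[0.  0.  0.4] [0.4677 0.3582 0.0579] 14.2167
```

View pics/g.png

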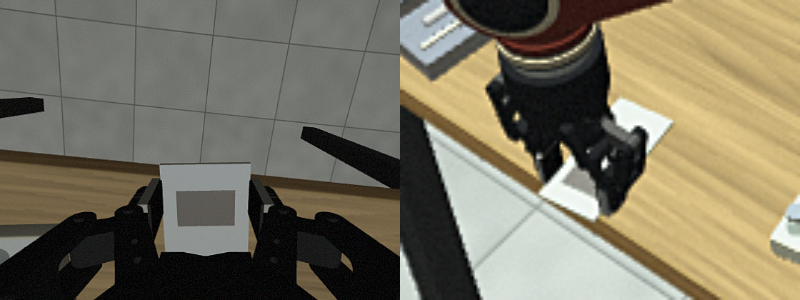

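View pics/g2.png

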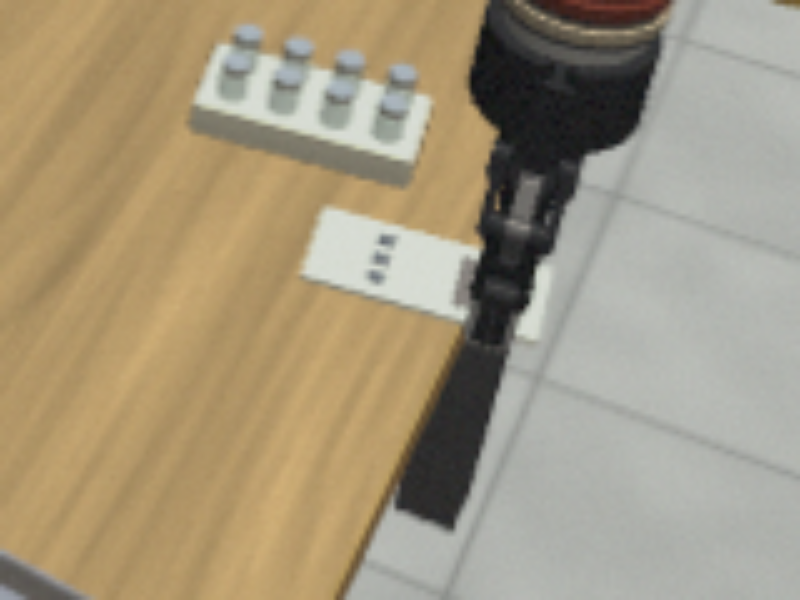

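Run:
```python
from h import *
D={};P={}
for n in("scene","side"):
    D[n]=eyes.get_image(n);r=pinpoint(n,"pad_center");print(n,[(x["point"],round(x["score"],2),onz(D[n],x["point"],.115).round(3)) for x in r[:3]])
    if r:P[n]=r[0]["point"]
    cv2.imwrite(f"pics/p_{n}.png",D[n]["img"][:,:,::-1])
if len(P)==2: print(tri(D["scene"],P["scene"],D["side"],P["side"]))
x,y,yaw=.527,-.111,.035;c,s=np.cos(yaw),np.sin(yaw)
p=np.array([(-120,-103,115),(120,-103,115),(120,65,115),(-120,65,115)])/1000
W=np.c_[x+c*p[:,0]-s*p[:,1],y+s*p[:,0]+c*p[:,1],p[:,2]]
ims=[]
for n,(x0,y0) in(("scene",(170,130)),("side",(200,120))):
    k=3;im=cv2.resize(D[n]["img"][:,:,::-1],None,fx=k,fy=k,interpolation=cv2.INTER_CUBIC).copy()
    cv2.polylines(im,[((proj(D[n],W)+.5)*k).astype(int)],True,(0,0,255),1)
    if n in P: cv2.circle(im,tuple(((np.array(P[n])+.5)*k).astype(int)),4,(0,255,0),2)
    ims.append(im[y0*k:y0*k+480,x0*k:x0*k+400])
cv2.imwrite("pics/p.png",np.hstack(ims))
```

```text
scene [([250.3, 221.4], 0.76, array([[ 0.53 , -0.132,  0.115]])), ([399.5, 254.4], 0.45, array([[0.456, 0.248, 0.115]]))]
side []
```

View pics/p.png

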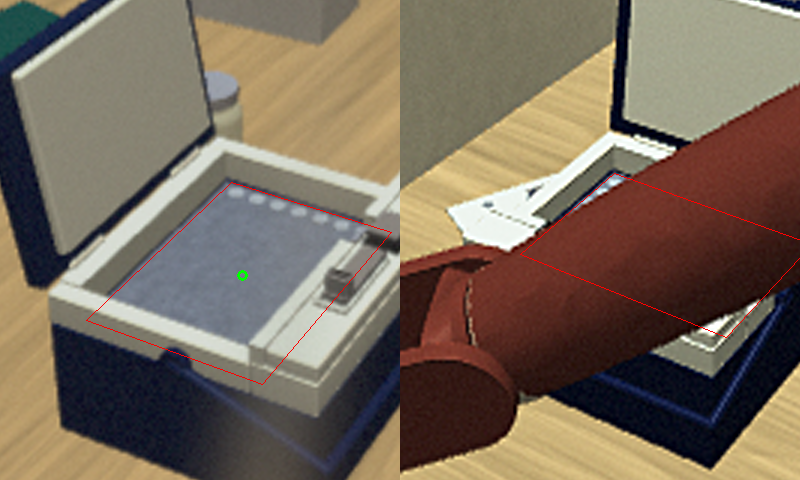

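Emit:
play_rows([
  {"x": 0,"y": 0,"z": 1.5,"turn": 0,"jaw": 5},
  {"x": 0,"y": -0.5,"z": 2.5,"turn": 0,"jaw": 5},
  {"x": 0,"y": -1.5,"z": 2.7,"turn": 0,"jaw": 5},
  {"x": 0.5,"y": -2.0,"z": 2.7,"turn": -1,"jaw": 5},
  {"x": 0.5,"y": -2.5,"z": 2.7,"turn": -1,"jaw": 5},
  {"x": 0.5,"y": -2.5,"z": 2.7,"turn": -1,"jaw": 5},
  {"x": 0.5,"y": -3.0,"z": 2.0,"turn": -1,"jaw": 5},
  {"x": 0.5,"y": -3.0,"z": 1.0,"turn": 0,"jaw": 5},
])

```text
t: 15.53
tool_pos: [0.4929, 0.2069, 0.238]
tool_rot: [-1.22, 1.18, -1.185]
contact_force: [0.8, 0.4, 0.1]
opening: 0.0524
```

Emit:
play_rows([
  {"x": 0.5,"y": -3.0,"z": 0,"turn": 0,"jaw": 5},
  {"x": 0.5,"y": -3.0,"z": 0,"turn": 0,"jaw": 5},
  {"x": 0.5,"y": -3.0,"z": 0,"turn": 0,"jaw": 5},
  {"x": 0.5,"y": -3.0,"z": 0,"turn": 0,"jaw": 5},
  {"x": 0.5,"y": -3.0,"z": 0,"turn": 0,"jaw": 5},
  {"x": 0.5,"y": -3.0,"z": 0,"turn": 0,"jaw": 5},
  {"x": 0.4,"y": -3.0,"z": 0,"turn": 0,"jaw": 5},
  {"x": 0,"y": -3.0,"z": 0,"turn": 0,"jaw": 5},
])

```text
t: 16.2
tool_pos: [0.5258, -0.0341, 0.2339]
tool_rot: [-1.225, 1.183, -1.184]
contact_force: [0.7, -0.2, -0.8]
opening: 0.0521
```

Emit:
play_rows([
  {"x": 0,"y": -3.0,"z": 0,"turn": 0,"jaw": 5},
  {"x": 0,"y": -2.5,"z": 0,"turn": 0,"jaw": 5},
  {"x": 0,"y": -1.4,"z": 0,"turn": 0,"jaw": 5},
  {"x": 0,"y": 0,"z": 0,"turn": 0,"jaw": 5},
  {"x": 0,"y": 0,"z": 0,"turn": 0,"jaw": 5},
])

```text
t: 16.62
tool_pos: [0.5254, -0.1019, 0.2337]
tool_rot: [-1.224, 1.185, -1.184]
contact_force: [-0.2, 1.1, -0.3]
opening: 0.0526
```

```bash
python3 card.py |head -1;  python3 -c "
import cv2,numpy as np,glob
t=sorted(glob.glob('pics/k_wrist_1*.png'))[-1][-9:]
a=cv2.imread('pics/k_wrist_'+t);b=cv2.imread('pics/k_scene_'+t)[120:300,160:400]
cv2.imwrite('pics/i.png',np.hstack([cv2.resize(a,(400,300)),cv2.resize(b,(400,300))]))"
```

```text
[-0.2  1.1 -0.3] [ 0.5254 -0.1019  0.2337] 16.6167
```

View pics/i.png

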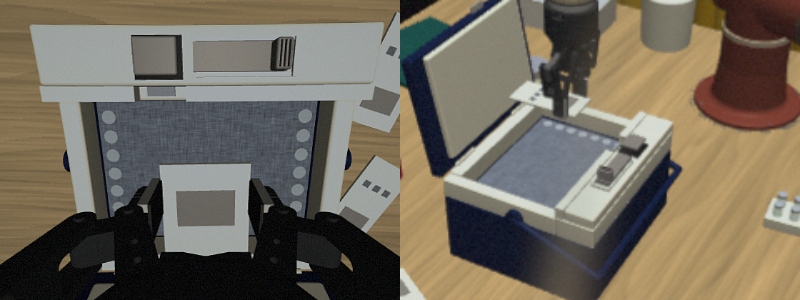

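Card is level and over the cavity. Next I lower it.

Emit:
play_rows([
  {"x": 0,"y": 0,"z": -2.0,"turn": 0,"jaw": 5},
  {"x": 0,"y": 0,"z": -2.5,"turn": 0,"jaw": 5},
  {"x": 0,"y": 0,"z": -2.5,"turn": 0,"jaw": 5},
  {"x": 0,"y": 0,"z": -2.0,"turn": 0,"jaw": 5},
  {"x": 0,"y": 0,"z": -1.0,"turn": 0,"jaw": 5},
  {"x": 0,"y": 0,"z": 0,"turn": 0,"jaw": 5},
  {"x": 0,"y": 0,"z": 0,"turn": 0,"jaw": 5},
])

```text
t: 17.65
tool_pos: [0.5256, -0.1014, 0.134]
tool_rot: [-1.226, 1.184, -1.183]
contact_force: [0.5, -0.6, -0.0]
opening: 0.0527
```

```bash
python3 card.py |head -1;  python3 -c "
import cv2,numpy as np,glob
t=sorted(glob.glob('pics/k_wrist_1*.png'))[-1][-9:]
a=cv2.imread('pics/k_wrist_'+t);b=cv2.imread('pics/k_scene_'+t)[150:270,180:340]
cv2.imwrite('pics/j.png',np.hstack([cv2.resize(a,(400,300)),cv2.resize(b,(400,300))]))"
```

```text
[ 0.5 -0.6 -0. ] [ 0.5256 -0.1014  0.134 ] 17.65
```

View pics/j.png

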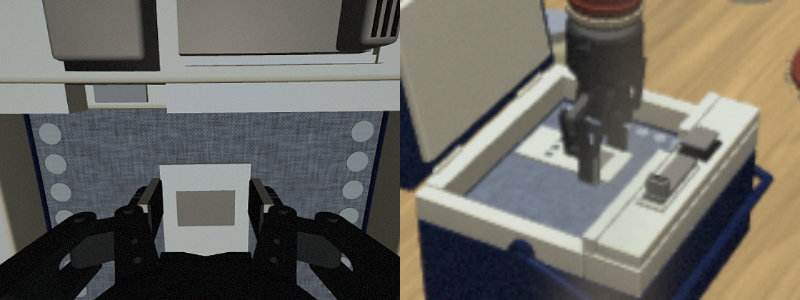

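Emit:
play_rows([
  {"x": 0,"y": 0,"z": -0.8,"turn": 0,"jaw": 5},
  {"x": 0,"y": 0,"z": -0.6,"turn": 0,"jaw": 5},
  {"x": 0,"y": 0,"z": -0.3,"turn": 0,"jaw": 5},
  {"x": 0,"y": 0,"z": 0,"turn": 0,"jaw": 5},
  {"x": 0,"y": 0,"z": 0,"turn": 0,"jaw": 5},
])

```text
t: 18.52
tool_pos: [0.5251, -0.1014, 0.1161]
tool_rot: [-1.226, 1.185, -1.183]
contact_force: [0.8, -0.3, -0.0]
opening: 0.0524
```

Emit:
play_rows([
  {"x": 0,"y": 0,"z": -0.2,"turn": 0,"jaw": 5},
  {"x": 0,"y": 0,"z": -0.1,"turn": 0,"jaw": 5},
  {"x": 0,"y": 0,"z": 0,"turn": 0,"jaw": 5},
])

```text
t: 18.77
tool_pos: [0.5255, -0.1015, 0.1137]
tool_rot: [-1.226, 1.184, -1.183]
contact_force: [-0.5, -0.9, -0.2]
opening: 0.0526
```

Emit:
play_rows([
  {"x": 0,"y": 0,"z": -0.15,"turn": 0,"jaw": 5},
  {"x": 0,"y": 0,"z": -0.1,"turn": 0,"jaw": 5},
  {"x": 0,"y": 0,"z": 0,"turn": 0,"jaw": 5},
])

```text
t: 19.02
tool_pos: [0.5257, -0.1016, 0.1117]
tool_rot: [-1.225, 1.183, -1.184]
contact_force: [0.2, 0.7, 2.4]
opening: 0.0523
```

Light contact, 2.4 N at z=0.1117, so the fingertips are touching the pad. Release.

Emit:
play_rows([
  {"x": 0,"y": 0,"z": 0,"turn": 0,"jaw": 5.6},
  {"x": 0,"y": 0,"z": 0,"turn": 0,"jaw": 6.2},
  {"x": 0,"y": 0,"z": 0,"turn": 0,"jaw": 7},
  {"x": 0,"y": 0,"z": 0,"turn": 0,"jaw": 7.5},
  {"x": 0,"y": 0,"z": 0,"turn": 0,"jaw": 7.5},
  {"x": 0,"y": 0,"z": 0,"turn": 0,"jaw": 7.5},
])

```text
t: 19.52
tool_pos: [0.5255, -0.1015, 0.1113]
tool_rot: [-1.226, 1.183, -1.183]
contact_force: [0.7, 0.3, -0.6]
opening: 0.0749
```

```bash
python3 card.py |head -1;  python3 -c "
import cv2,numpy as np,glob
t=sorted(glob.glob('pics/k_wrist_1*.png'))[-1][-9:]
a=cv2.imread('pics/k_wrist_'+t);b=cv2.imread('pics/k_scene_'+t)[150:270,180:340]
cv2.imwrite('pics/l.png',np.hstack([cv2.resize(a,(400,300)),cv2.resize(b,(400,300))]))"
```

```text
[ 0.7  0.3 -0.6] [ 0.5255 -0.1015  0.1113] 19.5167
```

View pics/l.png

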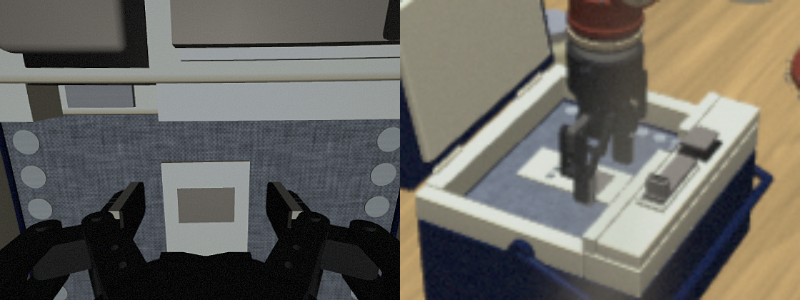

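Released; the card lies on the pad. Next I raise the arm straight up and clear.

Emit:
play_rows([
  {"x": 0,"y": 0,"z": 1.0,"turn": 0,"jaw": 7.5},
  {"x": 0,"y": 0,"z": 2.5,"turn": 0,"jaw": 7.5},
  {"x": 0,"y": 0,"z": 3.0,"turn": 0,"jaw": 7.5},
  {"x": 0,"y": 0,"z": 3.0,"turn": 0,"jaw": 7.5},
  {"x": 0,"y": 0,"z": 3.0,"turn": 0,"jaw": 7.5},
  {"x": 0,"y": 2.5,"z": 2.5,"turn": 0,"jaw": 7.5},
  {"x": 0,"y": 3.0,"z": 1.5,"turn": 0,"jaw": 7.5},
  {"x": 0,"y": 3.0,"z": 0,"turn": 0,"jaw": 7.5},
])

```text
t: 20.63
tool_pos: [0.5275, -0.0163, 0.2828]
tool_rot: [-1.219, 1.177, -1.19]
contact_force: [0.2, 1.1, 0.5]
opening: 0.0751
```

Emit:
play_rows([
  {"x": 0,"y": 3.0,"z": 0,"turn": 0,"jaw": 7.5},
  {"x": 0,"y": 2.0,"z": 0,"turn": 0,"jaw": 7.5},
  {"x": 0,"y": 0,"z": 0,"turn": 0,"jaw": 7.5},
  {"x": 0,"y": 0,"z": 0,"turn": 0,"jaw": 7.5},
  {"x": 0,"y": 0,"z": 0,"turn": 0,"jaw": 7.5},
  {"x": 0,"y": 0,"z": 0,"turn": 0,"jaw": 7.5},
])

```text
t: 21.13
tool_pos: [0.5256, 0.0325, 0.2765]
tool_rot: [-1.225, 1.184, -1.185]
contact_force: [0.1, 0.1, 0.5]
opening: 0.0752
```

Run:
```python
from h import *
o=ctrl.get_obs();print(o["t"],o["tool_pos"],o["contact_force"])
D={n:eyes.get_image(n) for n in("scene","wrist","side")}
P={}
for n in("scene","wrist"):
    d=D[n]
    for m in regions_of(n,"card"):
        cnt=max(cv2.findContours(m["pixels"].astype(np.uint8),cv2.RETR_EXTERNAL,cv2.CHAIN_APPROX_NONE)[0],key=cv2.contourArea)
        w=onz(d,cnt.reshape(-1,2),0.118);print(n,m["point"],round(m["score"],2),cv2.minAreaRect(w[:,:2].astype(np.float32)*1000))
    print(n,"pin",[(x["point"],round(x["score"],2)) for x in pinpoint(n,"card")])
    print(n,"ends",[(x["point"],round(x["score"],2)) for x in pinpoint(n,"card_end_a")])
for q in["tab_grip"]:
    a=[pinpoint(n,q) for n in("scene","wrist")]
    if all(a): print(q,tri(D["scene"],a[0][0]["point"],D["wrist"],a[1][0]["point"]))
for q in["sharps_bin","vial_rack","steel_tray","swab_jar"]:
    a=[pinpoint(n,q) for n in("scene","side")];print(q,[onz(D[n],x[0]["point"],0)[0].round(3) if x else None for n,x in zip(("scene","side"),a)])
a=D["wrist"]["img"][:,:,::-1];b=D["scene"]["img"][130:270,170:357,::-1]
cv2.imwrite("pics/z.png",np.hstack([cv2.resize(a,(400,300)),cv2.resize(b,(400,300))]))
```

```text
21.1333 [0.52557036 0.032537   0.27649629] [0.06467957 0.14367864 0.54666257]
scene [157.1, 306.1] 0.96 ((885.26953125, -136.82786560058594), (139.11634826660156, 67.52122497558594), 63.448486328125)
scene [229.6, 336.4] 0.86 ((882.9517822265625, 43.66343688964844), (137.04965209960938, 68.04276275634766), 73.60652160644531)
scene [250.1, 219.4] 0.69 ((530.236572265625, -138.3359375), (111.78362274169922, 58.829246520996094), 89.47081756591797)
scene [245.0, 165.6] 0.48 ((297.0354309082031, -296.3965148925781), (132.70790100097656, 30.015104293823242), 36.37929153442383)
scene pin [([232.3, 339.7], 0.93), ([250.1, 217.3], 0.78), ([156.5, 305.5], 0.61)]
scene ends [([229.5, 214.2], 0.97), ([146.3, 283.4], 0.96), ([252.8, 358.3], 0.92), ([172.8, 326.6], 0.89), ([213.7, 319.6], 0.85), ([401.6, 257.3], 0.66), ([269.4, 221.6], 0.56)]
wrist [470.4, 382.5] 0.81 ((719.9868774414062, -179.72457885742188), (23.675800323486328, 26.10245132446289), 83.2590560913086)
wrist [284.0, 326.8] 0.73 ((523.6732788085938, -112.52406311035156), (53.94765090942383, 69.27110290527344), 2.717433452606201)
wri
[... 203 characters left out ...]
133789, 37.54853439331055), 1.69355309009552)
wrist [103.8, 25.1] 0.34 ((371.1336975097656, 163.9258575439453), (53.66792297363281, 40.19021987915039), 4.495805740356445)
wrist pin [([495.3, 211.8], 0.85), ([284.7, 348.1], 0.75)]
wrist ends [([284.5, 299.4], 0.97), ([505.9, 312.5], 0.87), ([468.6, 268.3], 0.84), ([526.3, 158.3], 0.74)]
tab_grip (array([ 0.5781124 , -0.01364347,  0.19003707]), np.float64(0.0008547782474288368))
sharps_bin [array([ 0.585, -0.479,  0.   ]), None]
vial_rack [array([0.318, 0.22 , 0.   ]), array([0.324, 0.226, 0.   ])]
steel_tray [array([0.74 , 0.233, 0.   ]), array([0.735, 0.234, 0.   ])]
swab_jar [array([ 0.226, -0.37 ,  0.   ]), array([ 0.225, -0.347, -0.   ])]
```

View pics/z.png

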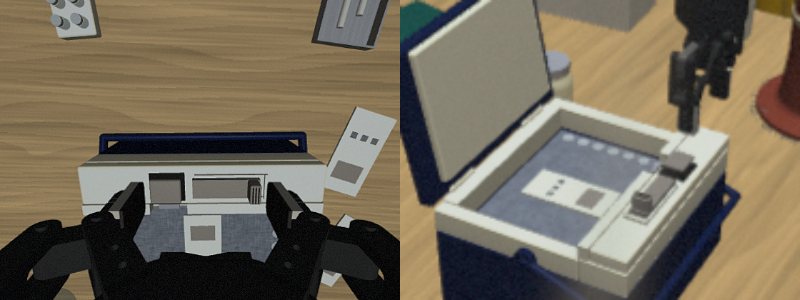

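```bash
python3 -c "
from station import finish_job
print(finish_job())"
```

```text
the job is handed in; nothing more can be done
None
```

I handed the job in at about 21.5 s of the 58 s limit. It reported no verdict, so what follows rests on my own checks.

**What I did**
- **Tab and lid:** I pushed the child-lock tab to its stop with closed fingertips, where the wrist force rose to about 12 N. I then pressed the button straight down by about 7 mm, and the lid sprang open.
- **Card:** I took the smallest of the three cards. I dragged it under about 9 N until its window end hung about 41 mm over the left-hand edge, then pinched it across its 54 mm width and lifted it level. I lowered it until the fingertips just touched the pad (2.4 N) and let go, so it dropped only a few mm.

**What the last checks showed**
- **Lid:** it stands open in the scene picture.
- **Tab:** it measured about 21 mm aside from the two fixed cameras. A later check using the wrist camera gave about 16–20 mm, which differs because of calibration and detector error. It still exceeds the required 12 mm.
- **Card:** it lies flat on the grey pad near the centre, at about x 0.530, y -0.138. The outline from the scene camera measured 112 x 59 mm, which fits the card lying flat. The wrist camera saw only part of it.
- **Bystanders:** the rack and tray were within about 7 mm of their starting places in both views. For the sharps bin only the scene camera gave a value, about 5 mm off. The swab jar's two views disagreed by about 23 mm in y, on either side of its starting place. I never went near the jar, so I take that as detector error.
- **Robot:** the arm stood clear, touching nothing.

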